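Pour loose nuts from a hand chute through a sprung shutter into the nut bin

TASK

Fill the nut bin: pick up the aluminium hand chute with the three loose nuts in it, push the bin's sprung shutter back to its stop with the chute's round nose, and keep it pushed open while you tip the chute so that all three nuts slide down into the bin. Push gently: feel for the stop and do not force it (the force on the bin must stay under 18 N). Then let the shutter close and stand the empty chute back on the worktop, clear of the bin.

Things in the scene. Friction and masses are not known exactly. Their poses are not given: they have to be found in the camera images.
- nut_bin: Nut bin, fixed: grey steel box 98 (x) by 84 (y) mm with a steel deck plate on top, deck face 60 mm above the worktop. Origin: centre of the underside; z up. Its sprung shutter is pushed toward the bin's -x. Deck, opening and shutter are clamped together with an unknown, unreported offset d along the bin's x, |d| up to 24 mm; find it by feel or sight. They yield only above 100 N.
- deck_mid (a point): Middle of the deck's upper face if d were 0 (fixed to the box; bin's axes). The one narrow opening, x = d - 16 to d + 12 mm, y = -13 to 13 mm from here, is covered by the aluminium shutter when shut. Nuts are only sure to drop through with the shutter within 3 mm of its stop. Toward +x of the tab the deck is flat and bare and ends at x = d + 80 mm; beyond is open worktop.
- tab_mid (a point): Where the push face of the shutter's upright tab is when shut, if d were 0 (fixed to the box); really shifted by d along x. Face looks to the bin's +x, 50 mm wide (y), from 66 to 110 mm above the worktop. From shut it slides 32 mm to -x to a hard stop; the spring resists with 3 N at first, evenly rising to 6 N at the stop, and shuts it again.
- chute: Hand chute: aluminium channel, about 0.2 kg. Origin: on the flat underside below the grip post; z up, -x to the nose. 36 mm wide outside, 26 inside, walls 30 high from x = -66 to +74 mm, closed at the back. Floor (top 5 mm high) level behind the post, from x = 0 rising 8 degrees to its end at x = -48; past that only two horns (side plates 5 thick, 18 high), nuts drop between them.
- chute_grip (a point): Centre of the chute's grip: black square post 22 by 22 mm, free to grip on all four sides from 39 to 84 mm above the chute's underside, standing on a bridge over the channel. This point is on the post's axis, 64 mm above the underside, at x = y = 0 of the chute; axes as chute.
- chute_nose (a point): Centre of the round horn ends, on the chute's mid-plane: x = -80 mm, 9 mm above its underside; axes as chute. Ends are round, radius 9 mm about this point, so the chute pushes 9 mm before it and tilts about it without moving the shutter. Nuts slide from about 20 to 30 degrees nose-down tilt; 35 degrees empties the chute.
- nut1_center (a point): Centre of loose plated hexagon nut 1 (20 mm across, 14 mm thick, 22 g, slippery: friction about 0.2). It starts lying flat in the level rear part of the chute, nearest the post.
- nut2_center (a point): Centre of loose plated hexagon nut 2 (20 mm across, 14 mm thick, 22 g, slippery: friction about 0.2). It starts lying flat in the level rear part of the chute, the middle one.
- nut3_center (a point): Centre of loose plated hexagon nut 3 (20 mm across, 14 mm thick, 22 g, slippery: friction about 0.2). It starts lying flat in the level rear part of the chute, at the back wall.

How it is judged:
On the way:
1. the chute, its nose pressing on the bin's shutter, is tipped nose-down by more than 20 degrees (angle between chute_nose's own z axis and vertical above 0.35 rad and contact force between chute and nut_bin above 1 N and x of chute_nose in the frame of nut_bin between -0.05 and 0.03 m and z of chute_nose in the frame of nut_bin between 0.06 and 0.11 m), for 0.2 s.
At the end, for the whole second after the job is handed in: All three nuts lie inside the nut bin, below its deck; the chute stands on its flat underside on the worktop (upright within 6 degrees), at rest, and does not touch the bin (x of nut1_center in the frame of nut_bin between -0.047 and 0.047 m and y of nut1_center in the frame of nut_bin between -0.041 and 0.041 m and z of nut1_center in the frame of nut_bin between 0 and 0.05 m and x of nut2_center in the frame of nut_bin between -0.047 and 0.047 m and y of nut2_center in the frame of nut_bin between -0.041 and 0.041 m and z of nut2_center in the frame of nut_bin between 0 and 0.05 m and x of nut3_center in the frame of nut_bin between -0.047 and 0.047 m and y of nut3_center in the frame of nut_bin between -0.041 and 0.041 m and z of nut3_center in the frame of nut_bin between 0 and 0.05 m and angle between chute_grip's own z axis and vertical below 0.1 rad and height (world z) of chute_grip between 0.058 and 0.07 m and linear speed of chute below 0.02 m/s and contact force between chute and nut_bin below 0.1 N).
It fails at once if the chute presses on the bin (its shutter or deck) with more than 18 N (contact force between chute and nut_bin above 18 N).
It fails at once if the robot itself pushes on the bin or its shutter (contact force between any of the arm, the fingers and nut_bin above 2 N).
It also fails if it takes over 64 s, if anything falls off the work surface, if the arm or the gripper's body presses on something with over 40 N, if the wrist force passes 120 N, or if a joint passes its speed limit or range.

ROBOT

A 6-joint arm with a two-finger parallel gripper is mounted at the origin on a cart in front of the work surface, level with it; the furniture and walls round the work are solid. World frame = base frame: x ahead of the robot, y to its left, z up, the work surface at z = 0. Lengths are in m, angles in rad, forces in N, time in s.
With the tool pointing down it reaches from about 0.225 to 0.875 m from the base axis. Payload 3.4 kg.
Tool frame: the origin (TCP) lies at the very end of the fingers, on their centre line; the grasp point (between the pads) lies 19 mm behind it; z points along the fingers, x is the direction in which the jaws open and shut, and the axes are right-handed (so a half turn about z gives the same grasp; the last joint's range is limited). The gripper opens to 85 mm and grips with 20 to 120 N. Pads are 22 mm wide; open, the fingers measure 114 mm over their backs; the gripper's body (76 mm by 85 mm) begins 54 mm behind the grasp point. The pads swing forward as they close: fully open they stand 13 mm farther back than shut.
Start: joints at [-1.252, 0.276, 1.505, -0, 1.361, -0.121], TCP at [0.245, -0.52, 0.231] pointing down, gripper open.
Joint ranges: [-2.89, 2.89], [-0.75, 2.08], [0.22, 2.7], [-1.18, 4.32], [0.11, 2.71], [-2.7, 2.7]. Speed limits (rad/s): [2.57, 2.57, 3.14, 3.14, 3.14, 3.14].

INTERFACE

Orientations are given as a unit quaternion [w, x, y, z].
In Python, from rig import manip gives the robot as it stands.
- The arm moves only by the tool carry_out, never from a script. Its argument "series" is a list of rows, each a list of 2 entries, a list of its own where there are three numbers: the shift along the tool's x, y, z in mm, then the turn about the tool's z in degrees. A call has 1 to 10 rows; each row shifts and turns the pose as measured when the row begins, along the tool's axes as they then stand; what a row does not reach is not made up. A row lasts 1/12 s, in which the tool goes at most 41.7 mm and 7.16 degrees, less where a joint would pass 70% of its speed; a pose out of reach is approached as far as the arm can. A call is refused whole if a number of a shift passes 41.7 or a number of a turn 7.16, either way. A call with a gripper value outside its range is refused whole. "fingers" is the finger opening in mm, from 0 to 85.4, set as the call begins (left out, the last holds). The fingers move at their own pace and stop on an object; "squeeze" is the grip in N (left out, the last holds). Time passes only in rows, so rows that do not move let the fingers close. It gives the time, the measured TCP pose, the force and the opening at its end, in the units of the state.
- manip.get_state(): the state, without advancing time (a new reading comes with each control period).
- manip.get_image(name): name is "scene" or "side" or "wrist"; returns a dict with "frame" (384x512x3 uint8, blue, green, red), "K" (3x3 intrinsics, pixels), "k1" (the pictures are not rectified: a ray, as slopes to the right and down, at radius r is drawn at 1 + k1 r^2 times it, then the intrinsics apply), "rvec" (rotation vector, rad) and "tvec" (3), from world to camera coordinates, as OpenCV has them; the wrist camera has in their place "mount" (4x4, takes a point from camera to tool coordinates, whose origin is the TCP and whose axes are the tool frame's). Camera axes: x right, y down, z forward; pixel columns grow to the right and rows downward; lengths in m; the calibration is good to about 2 mm. A picture is of the moment at which its call begins: read the wrist's pose just before it. There is no depth.
- manip.sign_off(): hands the job in, once; it reports no verdict.
The state is a dict: "clock": time; "qpos": joint angles; "qd": joint speeds; "effort": joint torques, N m; "position": TCP position; "ee_rot": TCP orientation; "contact_force": force on the tool from outside, world axes, zero at the start; "moment": the same for the moment, N m; "width": finger opening in m.
Only numpy, scipy, OpenCV 4.12 (cv2) and the standard library are available. Lean on these libraries where they do the work, as an engineer would, in place of code of your own. Each camera call takes 0.05 s, during which the arm holds its last target. There are 200 camera calls.

## Working session

There is one attempt and no reset: what is moved stays moved. The work goes in short steps, Python scripts to look and compute and a tool call to move; the robot and the scene stay as the last step left them, time stands still between calls to the robot, and variables do not carry over. Pictures are saved under pics/ and viewed, about 8 in all and at most 12, crops included, and the job is handed in when it is done.

Besides the shell and the picture viewer there is one more tool, called after "Call:" in YAML: its name, and indented under it one key for each argument. carry_out: Moves the arm, as the interface text tells. Its arguments: {"type":"object","properties":{"series":{"type":"array","items":{"type":"array"}},"fingers":{"type":"number"},"squeeze":{"type":"number"}},"required":["series"]}

```bash
mkdir -p pics; ls; cat > h.py <<'E'
import numpy as np,cv2
from rig import manip
from scipy.spatial.transform import Rotation as R
def pose():
    s=manip.get_state();q=s["ee_rot"];return np.array(s["position"]),R.from_quat([q[1],q[2],q[3],q[0]]).as_matrix()
def cam(n):
    p,r=pose();d=manip.get_image(n)
    if n=="wrist":
        M=np.array(d["mount"]);Rc=r@M[:3,:3];c=p+r@M[:3,3]
    else:
        Rw=cv2.Rodrigues(np.array(d["rvec"],float))[0];Rc=Rw.T;c=-Rw.T@np.array(d["tvec"]).ravel()
    return d["frame"],np.array(d["K"]),float(d["k1"]),Rc,c
def ray(C,u,v):
    _,K,k,Rc,c=C
    x=cv2.undistortPoints(np.array([[[u,v]]],float),K,np.array([k,0,0,0.]))[0,0]
    return c,Rc@np.array([x[0],x[1],1])
def onz(C,u,v,z):
    c,d=ray(C,u,v);return c+d*(z-c[2])/d[2]
def pix(C,P):
    _,K,k,Rc,c=C
    q=(np.atleast_2d(P)-c)@Rc;x=q[:,:2]/q[:,2:];x=x*(1+k*(x**2).sum(1,keepdims=True))
    return x*[K[0,0],K[1,1]]+[K[0,2],K[1,2]]
E
python3 - <<'E'
from h import *
import pickle
for n in("scene","side","wrist"):
    C=cam(n);cv2.imwrite(f"pics/{n}0.png",C[0]);pickle.dump(C,open(n+"0.pkl","wb"));print(n,C[4].round(3),C[3][:,2].round(2),C[2])
a=np.hstack([cv2.imread("pics/scene0.png"),cv2.imread("pics/side0.png")])
print(manip.get_state())
E
```

```text
pics
scene [ 0.116 -0.759  0.616] [ 0.46  0.61 -0.65] 0.011339119112956994
side [ 0.254 -0.921  0.728] [ 0.24  0.71 -0.66] -0.043162325679736754
wrist [ 0.306 -0.492  0.374] [-0.24 -0.11 -0.96] -0.04813982030998013
{'clock': 0.15, 'qpos': array([-1.25195512e+00,  2.76472524e-01,  1.50577766e+00,  3.84546844e-05,
        1.36069476e+00, -1.20969110e-01]), 'qd': array([ 0.00128614, -0.00262942, -0.00338741,  0.001349  ,  0.00077305,
       -0.00181041]), 'effort': array([ 2.34497405e-03, -4.17142510e+01, -2.46032327e+01, -1.34520419e-04,
        7.61447358e-03,  1.25039571e-05]), 'position': array([ 0.24472782, -0.51992708,  0.23065119]), 'ee_rot': array([-4.43086214e-04,  8.44322186e-01, -5.35835412e-01, -5.11076029e-04]), 'contact_force': array([-0.24015242, -0.46122181, -0.56028767]), 'moment': array([ 0.0231809 , -0.06255144,  0.00040355]), 'width': 0.08513466647775833}
```

View pics/scene0.png

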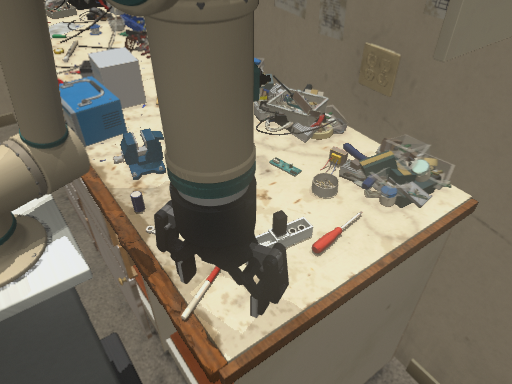

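View pics/side0.png

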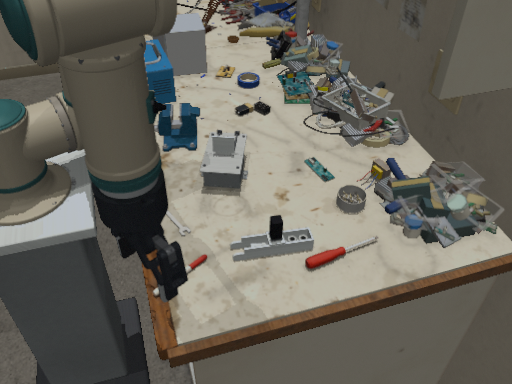

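The side view shows the bin at about (223,160), with its tab at the far end. The chute is at about (272,243), nose to the left and nuts to the right. I'll enlarge this part.

```bash
python3 - <<'E'
import cv2,numpy as np
a=cv2.imread("pics/side0.png")
b=cv2.resize(a[120:200,190:260],None,fx=7,fy=7,interpolation=cv2.INTER_CUBIC)
c=cv2.resize(a[205:270,222:332],None,fx=7,fy=7,interpolation=cv2.INTER_CUBIC)
cv2.imwrite("pics/b.png",cv2.resize(b,(490,560)));cv2.imwrite("pics/c.png",c)
E
```

```text
(no output)
```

View pics/b.png

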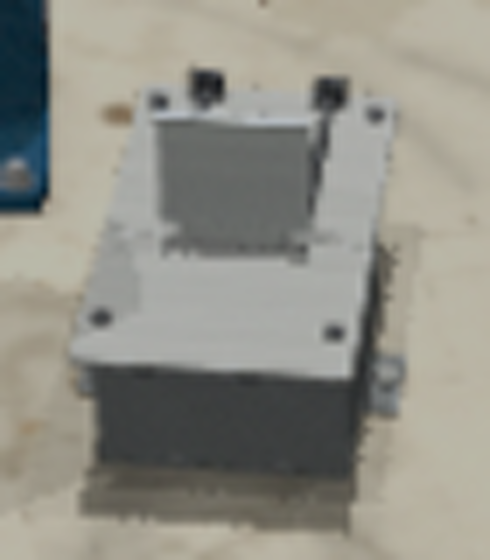

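View pics/c.png

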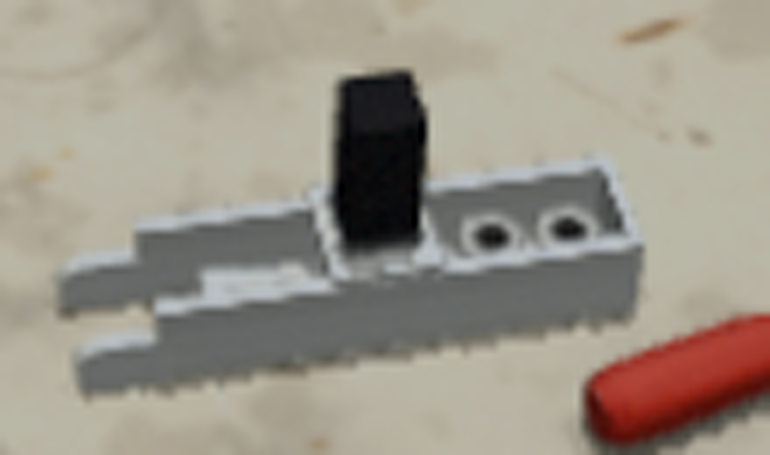

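The crops are clear. In b (7x), the deck corners are at about (72,352), (352,372), (395,100) and (148,92). The tab's lower edge runs (160,248)–(307,258) and its top edge (158,122)–(315,125). In c, the near wall top runs (640,245)–(158,305), the far one (610,160)–(135,222), and two nuts can be seen behind the post.

```bash
python3 - <<'E'
from h import *
import pickle
C=pickle.load(open("side0.pkl","rb"))
def b(u,v,z):return onz(C,190+u/7-.5+.07,120+v/7-.43,z)*1e3
def c(u,v,z):return onz(C,222+u/7-.43,205+v/7-.43,z)*1e3
for n,l,z in(("deck",[(72,352),(352,372),(395,100),(148,92)],.06),("tabtop",[(158,118),(315,122)],.11),("tabbot",[(160,245),(307,255)],.066),("boxbot",[(97,466),(350,472)],0)):
    print(n,[b(u,v,z)[:2].round(1).tolist() for u,v in l])
for n,l,z in(("walltop",[(640,240),(610,160),(135,222),(158,305)],.03),("bot",[(635,318),(90,395)],0),("posttop",[(337,85),(410,72),(424,118),(345,128)],.084),("nuts",[(490,236),(570,229)],.019)):
    print(n,[c(u,v,z)[:2].round(1).tolist() for u,v in l])
E
```

```text
deck [[392.9, -112.6], [474.7, -147.4], [530.3, -9.7], [449.3, 19.3]]
tabtop [[434.4, -66.0], [481.7, -82.3]]
tabbot [[431.0, -74.4], [475.3, -93.1]]
boxbot [[400.2, -100.3], [479.4, -127.3]]
walltop [[565.9, -350.8], [569.7, -319.3], [431.3, -302.5], [428.6, -334.2]]
bot [[566.1, -353.9], [408.3, -335.4]]
posttop [[484.6, -317.9], [505.4, -318.9], [503.0, -336.6], [481.3, -334.0]]
nuts [[530.0, -327.7], [553.1, -331.9]]
```

Call:
carry_out:
  series:
    - [[-7,-31,2],0]
    - [[-7,-31,2],0]
    - [[-7,-31,2],0]
    - [[-7,-31,2],0]
    - [[-7,-31,2],0]
    - [[-7,-31,2],0]
    - [[-7,-31,2],0]
    - [[-7,-31,2],0]
    - [[-7,-31,2],0]
    - [[-7,-31,2],0]
  fingers: 60
  squeeze: 50

```text
clock: 0.98
position: [0.4999, -0.3219, 0.2055]
ee_rot: [0.001, 0.841, -0.541, -0.003]
contact_force: [0.5, -0.6, 0.7]
width: 0.06
```

Call:
carry_out:
  series:
    - [[0,0,0],-7.1]
    - [[0,0,0],-7.1]
    - [[0,0,0],-7.1]
    - [[0,0,0],-7.1]
    - [[0,0,0],-7.1]
    - [[0,0,0],-7.1]
    - [[0,0,0],-7.1]
    - [[0,0,0],-7.1]
    - [[0,0,0],-7.1]
    - [[0,0,0],-7.1]

```text
clock: 1.82
position: [0.5054, -0.3124, 0.1999]
ee_rot: [-0.006, 0.998, 0.056, -0.005]
contact_force: [-0.1, -1.0, -0.7]
width: 0.06
```

Call:
carry_out:
  series:
    - [[0,0,0],-7.1]
    - [[0,0,0],-7.1]
    - [[0,0,0],-7.1]
    - [[0,0,0],-7.1]
    - [[0,0,0],-7.1]
    - [[0,0,0],-7.1]
    - [[0,0,0],-7.1]
    - [[0,0,0],-7.1]
    - [[0,0,0],-7.1]
    - [[0,0,0],-7.1]

```text
clock: 2.65
position: [0.5034, -0.3107, 0.1956]
ee_rot: [-0.012, 0.777, 0.629, -0.002]
contact_force: [-0.3, -0.2, 0.3]
width: 0.06
```

```bash
python3 - <<'E'
from h import *
import pickle
C=cam("wrist");cv2.imwrite("pics/w1.png",C[0]);pickle.dump(C,open("w1.pkl","wb"))
p,r=pose();s=manip.get_state();print(p.round(4),np.degrees(np.arctan2(r[1,0],r[0,0])),r[:,2].round(3),s["clock"],s["contact_force"],s["qpos"])
print(pix(C,[[.494,-.3264,.084],[.45,-.09,.06]]))
E
```

```text
[ 0.5033 -0.3106  0.1955] 78.19570376578424 [-0.018  0.016 -1.   ] 2.7 [ 0.45092368  0.05195272 -0.29518667] [-6.71406777e-01  3.34748263e-01  1.50886157e+00  1.48113591e-03
  1.32213104e+00 -2.03668801e+00]
[[233.35759212 190.12049018]
 [448.58849624  97.66188045]]
```

View pics/w1.png

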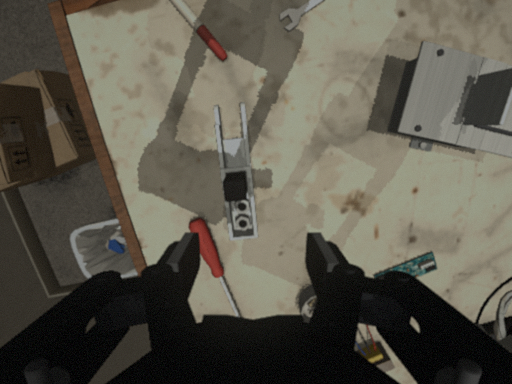

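The wrist view shows the chute from (215,104) to (256,238), post at (235,185). The bin is on the right, its deck front edge from (424,42) to (400,132). I'll enlarge both once for exact edges.

```bash
python3 - <<'E'
import cv2,numpy as np
a=cv2.imread("pics/w1.png")
b=cv2.resize(a[30:165,380:512],None,fx=4,fy=4,interpolation=cv2.INTER_CUBIC)
c=cv2.resize(a[98:248,200:270],None,fx=4,fy=4,interpolation=cv2.INTER_CUBIC)
o=np.zeros((600,820-12,3),np.uint8);o=o[:, :800]
o[:540,:528]=b[:540];o[:600,528:800]=c[:,:272];cv2.imwrite("pics/w1c.png",o)
E
```

```text
(no output)
```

View pics/w1c.png

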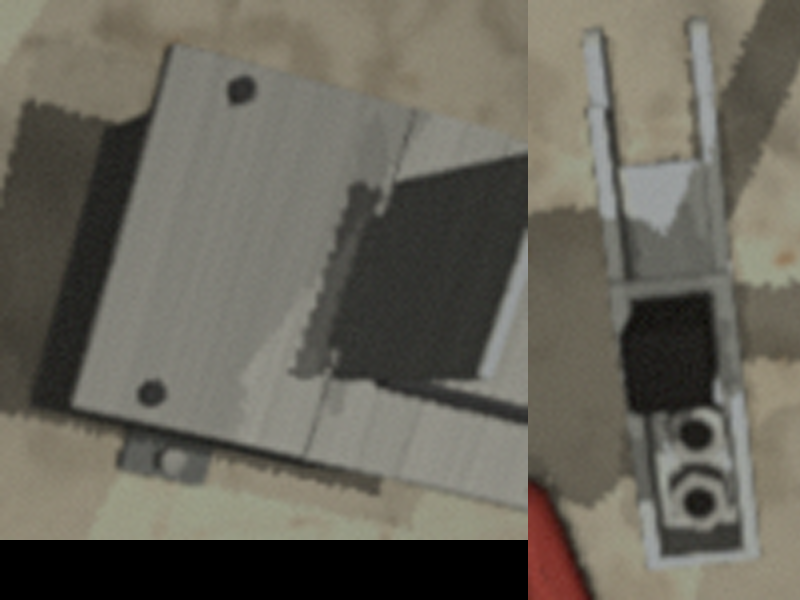

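The enlargement gives the deck front corners at (172,45) and (72,408), the tab foot from (393,185) to (335,375), and the chute back corners at (650,567) and (758,553) in crop pixels.

```bash
python3 - <<'E'
from h import *
import pickle
C=pickle.load(open("w1.pkl","rb"))
B=lambda u,v,z:onz(C,380+u/4-.375,30+v/4-.375,z)[:2]*1e3
c=lambda u,v,z:onz(C,200+(u-528)/4-.375,98+v/4-.375,z)[:2]*1e3
hd=lambda a,b:np.degrees(np.arctan2(*(b-a)[::-1]))
df=[B(172,45,.06),B(72,408,.06)];print("deckfront",df,hd(*df))
s1=[B(72,408,.06),B(526,506,.06)];s2=[B(172,45,.06),B(526,147,.06)];print("sides",s1,s2,hd(*s1),hd(*s2))
t=[B(393,185,.066),B(335,375,.066)];print("tab",t,hd(*t))
bb=[B(105,125,0),B(35,405,0)];print("box",bb,hd(*bb))
k=[c(650,567,.03),c(758,553,.03)];w=[c(590,105,.03),c(700,95,.03)];print("chute back",k,hd(*k));print("walls front",w,hd(w[0],k[0]),hd(w[1],k[1]))
print("horn",c(588,28,.018),c(700,18,.018))
P=[c(628,297,.084),c(712,293,.084),c(714,385,.084),c(625,410,.084)];print(P,np.mean(P,0))
E
```

```text
deckfront [array([ 390.9023527 , -113.28856175]), array([ 473.88237732, -147.15096419])] -22.199338051203732
sides [array([ 473.88237732, -147.15096419]), array([525.77269203, -18.86838066])] [array([ 390.9023527 , -113.28856175]), array([430.76025345, -18.9177393 ])] 67.97666416334775 67.10303739030147
tab [array([434.18544539, -62.02742187]), array([478.45119856, -79.62093055])] -21.675442015012877
box [array([399.18045391, -96.46255817]), array([ 477.7365332, -126.4832295])] -20.914652794875984
chute back [array([ 566.03663253, -350.33430522]), array([ 568.62604421, -316.31547058])] 85.64721053282275
walls front [array([ 426.35214915, -335.03701716]), array([ 430.19053608, -304.15826793])] -6.249736184060929 -5.01875577868607
horn [ 404.71646263 -331.86070497] [ 408.79126709 -299.70929077]
[array([ 474.54215257, -330.59819789]), array([ 477.87405726, -310.48834797]), array([ 500.37708129, -314.91062006]), array([ 501.95242374, -337.91842052])] [ 488.68642871 -323.47889661]
```

Call:
carry_out:
  series:
    - [[0,0,0],-3]
    - [[0,0,0],-2.6]
    - [[0,0,0],0]
    - [[-4,-2,20],0]
    - [[-4,-2,20],0]
    - [[-4,-2,20],0]
    - [[-4,-2,20],0]
    - [[0,0,5],0]
    - [[0,0,0],0]

```text
clock: 3.45
position: [0.4925, -0.3247, 0.1077]
ee_rot: [-0.011, 0.751, 0.66, -0.001]
contact_force: [0.4, 0.5, -0.1]
width: 0.06
```

```bash
cat > st.py <<'E'
from h import *
import sys
p,r=pose();s=manip.get_state();h=np.degrees(np.arctan2(r[1,0],r[0,0]))
print((p*1e3).round(1),"head",h.round(2),"z",r[:,2].round(3),"t",s["clock"],"F",np.round(s["contact_force"],1),"M",np.round(s["moment"],2),"w",s["width"])
if len(sys.argv)>3: print("shift to target in tool axes mm",(r.T@(np.array(sys.argv[1:4],float)-p*1e3)).round(1))
E
python3 st.py 494 -326 46
```

```text
[ 492.5 -324.7  107.7] head 82.65 z [-0.016  0.015 -1.   ] t 3.45 F [ 0.4  0.5 -0.1] M [-0.02  0.02 -0.01] w 0.06002319615846685
shift to target in tool axes mm [-1.9  2.8 61.6]
```

Call:
carry_out:
  series:
    - [[-1,1.5,15],-1]
    - [[-1,1.3,15],0]
    - [[0,0,15],0]
    - [[0,0,12],0]
    - [[0,0,4],0]
    - [[0,0,0],0]

```text
clock: 3.95
position: [0.4988, -0.3282, 0.0506]
ee_rot: [-0.006, 0.748, 0.664, 0.0]
contact_force: [-1.3, -0.9, 0.3]
width: 0.0601
```

```bash
python3 st.py 494 -326 46; python3 - <<'E'
from h import *
C=cam("side");a=C[0][180:280,200:350];cv2.imwrite("pics/s2.png",cv2.resize(a,None,fx=4,fy=4,interpolation=cv2.INTER_CUBIC))
E
```

```text
[ 498.8 -328.2   50.6] head 83.22 z [-0.008  0.01  -1.   ] t 3.95 F [-1.3 -0.9  0.3] M [0.01 0.01 0.05] w 0.060149987848092584
shift to target in tool axes mm [ 1.6 -5.   4.6]
```

View pics/s2.png

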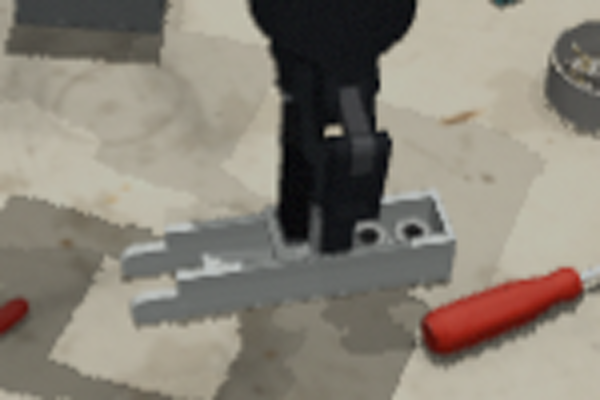

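The fingers straddle the post, about 5 mm too far back. I'll correct that and then close.

Call:
carry_out:
  series:
    - [[1,-2.5,2.5],-0.5]
    - [[0.5,-2,2],0]
    - [[0,0,0],0]
    - [[0,0,0],0]

```text
clock: 4.33
position: [0.4963, -0.3274, 0.0499]
ee_rot: [-0.003, 0.745, 0.667, 0.001]
contact_force: [-0.0, -0.3, -0.4]
width: 0.0599
```

```bash
python3 st.py 494 -326 46
```

```text
[ 496.3 -327.4   49.9] head 83.74 z [-0.003  0.005 -1.   ] t 4.3333 F [-0.  -0.3 -0.4] M [-0.06 -0.03  0.01] w 0.0598680304863163
shift to target in tool axes mm [ 1.1 -2.4  3.9]
```

Call:
carry_out:
  series:
    - [[1,-2,3.5],0]
    - [[0,-1,1.5],0]
    - [[0,0,0.5],0]

```text
clock: 4.58
position: [0.4936, -0.3264, 0.0452]
ee_rot: [-0.002, 0.745, 0.667, 0.001]
contact_force: [-0.2, 0.4, 0.1]
width: 0.0598
```

Call:
carry_out:
  series:
    - [[0,0,0],0]
    - [[0,0,0],0]
    - [[0,0,0],0]
    - [[0,0,0],0]
    - [[0,0,0],0]
    - [[0,0,0],0]
    - [[0,0,0],0]
  fingers: 0
  squeeze: 50

```text
clock: 5.17
position: [0.4933, -0.3262, 0.045]
ee_rot: [-0.002, 0.745, 0.667, 0.001]
contact_force: [-0.6, -0.2, -0.3]
width: 0.0217
```

```bash
python3 st.py 494 -326 46
```

```text
[ 493.3 -326.2   45. ] head 83.72 z [-0.001  0.004 -1.   ] t 5.1667 F [-0.6 -0.2 -0.3] M [-0.04  0.04  0.03] w 0.02166259906891712
shift to target in tool axes mm [ 0.3  0.6 -1. ]
```

Call:
carry_out:
  series:
    - [[0,0,-8],0]
    - [[0,0,-15],0]
    - [[0,0,-20],0]
    - [[0,0,-20],0]
    - [[0,0,-15],0]
    - [[0,0,-5],0]
    - [[0,0,0],0]

```text
clock: 5.75
position: [0.4908, -0.3245, 0.1292]
ee_rot: [-0.007, 0.745, 0.667, -0.0]
contact_force: [0.8, -0.5, -2.5]
width: 0.0214
```

Call:
carry_out:
  series:
    - [[0,0,0],2]
    - [[0,0,0],4]
    - [[0,0,0],5]
    - [[0,0,0],5]
    - [[0,0,0],5]
    - [[0,0,0],5]
    - [[0,0,0],5]
    - [[0,0,0],5]
    - [[0,0,0],5]
    - [[0,0,0],5]

```text
clock: 6.58
position: [0.485, -0.3197, 0.1186]
ee_rot: [-0.015, 0.952, 0.305, -0.008]
contact_force: [1.0, -0.0, -3.6]
width: 0.0215
```

Call:
carry_out:
  series:
    - [[0,0,0],5]
    - [[0,0,0],5]
    - [[0,0,0],5]
    - [[0,0,0],5]
    - [[0,0,0],5]
    - [[0,0,0],5]
    - [[0,0,0],5]
    - [[0,0,0],5]
    - [[0,0,0],5]
    - [[0,0,0],3]

```text
clock: 7.42
position: [0.4783, -0.3139, 0.1052]
ee_rot: [-0.017, 0.991, -0.131, -0.023]
contact_force: [-0.7, -0.3, -2.5]
width: 0.0214
```

```bash
python3 st.py 408 -192 120
```

```text
[ 478.3 -313.9  105.2] head -15.01 z [-0.042  0.039 -0.998] t 7.4167 F [-0.7 -0.3 -2.5] M [ 0.03 -0.02 -0.05] w 0.02140484850935496
shift to target in tool axes mm [-100.1  -99.7   -7.1]
```

Call:
carry_out:
  series:
    - [[-5,-5,-2],0.7]
    - [[-10,-10,-3],0.7]
    - [[-10,-10,-3],0.7]
    - [[-10,-10,-3],0.7]
    - [[-10,-10,-3],0.7]
    - [[-10,-10,-3],0.7]
    - [[-10,-10,-3],0.7]
    - [[-10,-10,-3],0.7]
    - [[-5,-5,-2],0.7]
    - [[0,0,0],0.7]

```text
clock: 8.25
position: [0.4172, -0.198, 0.1373]
ee_rot: [-0.018, 0.98, -0.194, -0.028]
contact_force: [-0.3, -0.7, -2.8]
width: 0.0217
```

```bash
python3 st.py 408 -192 120
```

```text
[ 417.2 -198.   137.3] head -22.33 z [-0.048  0.046 -0.998] t 8.25 F [-0.3 -0.7 -2.8] M [-0.05 -0.07  0.01] w 0.021695908024654924
shift to target in tool axes mm [-9.7 -1.6 17.9]
```

Call:
carry_out:
  series:
    - [[0,0,0],0]
    - [[0,0,0],0]
    - [[0,0,0],0]
    - [[0,0,0],0]

```text
clock: 8.58
position: [0.4178, -0.1983, 0.1382]
ee_rot: [-0.017, 0.981, -0.194, -0.026]
contact_force: [-0.8, -0.8, -2.8]
width: 0.0212
```

```bash
python3 st.py 408 -192 120
```

```text
[ 417.8 -198.3  138.2] head -22.29 z [-0.045  0.043 -0.998] t 8.5833 F [-0.8 -0.8 -2.8] M [-0.02 -0.08  0.01] w 0.021161272763365848
shift to target in tool axes mm [-10.4  -1.7  18.9]
```

```bash
cat >> st.py <<'E'
n=p*1e3+r@[0,-80,36];U=np.array([.3746,.9272]);W=np.array([.9272,-.3746])
print("nose u %.1f w %.1f z %.1f"%(n[:2]@U,n[:2]@W,n[2]),"Fu %.1f"%(s["contact_force"][:2]@U))
E
python3 st.py; python3 - <<'E'
from h import *
C=cam("side");a=C[0][90:240,130:330];cv2.imwrite("pics/s3.png",cv2.resize(a,None,fx=4,fy=4,interpolation=cv2.INTER_CUBIC))
p,r=pose();n=p+r@[0,-.08,.036];print(pix(C,[n]))
E
```

```text
[ 417.8 -198.3  138.2] head -22.29 z [-0.045  0.043 -0.998] t 8.5833 F [-0.8 -0.8 -2.8] M [-0.02 -0.08  0.01] w 0.021161272763365848
nose u 53.4 w 460.1 z 104.1 Fu -1.0
[[224.09630918 152.45848338]]
```

View pics/s3.png

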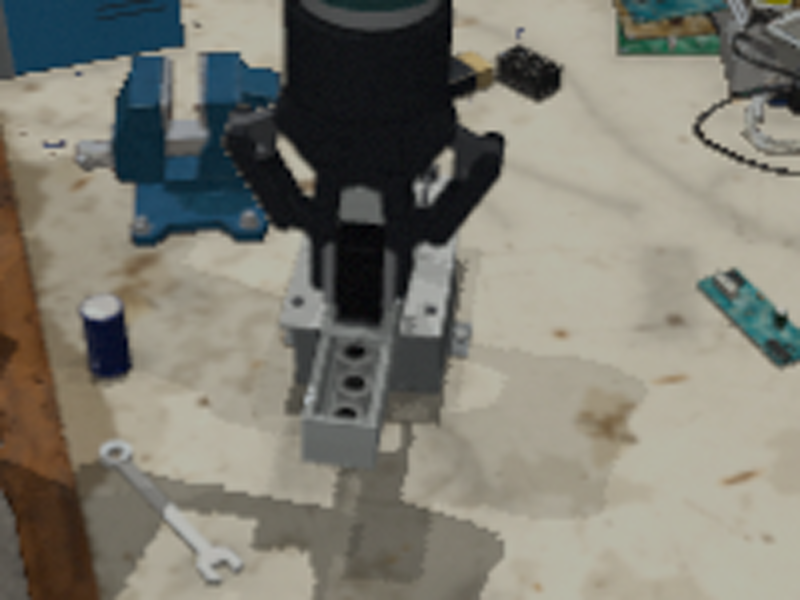

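The view shows all three nuts in the chute, with the chute held in line over the bin's deck end. I'll shift sideways and lower it.

Call:
carry_out:
  series:
    - [[-2,0,5],0]
    - [[-2,0,5],0]
    - [[-2,0,5],0]
    - [[-2,0,5],0]
    - [[0,0,5],0]
    - [[0,0,3],0]
    - [[0,0,0],0]
    - [[0,0,0],0]

```text
clock: 9.3
position: [0.4078, -0.1947, 0.1057]
ee_rot: [-0.017, 0.98, -0.194, -0.028]
contact_force: [0.4, 1.0, -2.7]
width: 0.0212
```

```bash
python3 st.py
```

```text
[ 407.8 -194.7  105.7] head -22.4 z [-0.049  0.045 -0.998] t 9.3 F [ 0.4  1.  -2.7] M [-0.04 -0.01 -0.01] w 0.02124278340571707
nose u 53.1 w 449.5 z 71.6 Fu 1.1
```

Call:
carry_out:
  series:
    - [[0,-2,-2],0]
    - [[0,-5,-1],0]
    - [[0,-6,0],0]
    - [[0,-6,0],0]
    - [[0,-5,0],0]
    - [[0,-4,0],0]
    - [[0,-2,0],0]
    - [[0,0,0],0]

```text
clock: 9.97
position: [0.4221, -0.1639, 0.111]
ee_rot: [-0.017, 0.98, -0.194, -0.027]
contact_force: [-0.1, 1.1, -2.5]
width: 0.0215
```

```bash
python3 st.py
```

```text
[ 422.1 -163.9  111. ] head -22.35 z [-0.045  0.044 -0.998] t 9.9667 F [-0.1  1.1 -2.5] M [-0.01 -0.04  0.01] w 0.021528256602353524
nose u 86.9 w 451.3 z 76.9 Fu 1.0
```

Call:
carry_out:
  series:
    - [[0,-2,0],0]
    - [[0,-2,0],0]
    - [[0,-2,0],0]
    - [[0,-2,0],0]
    - [[0,-2,0],0]

```text
clock: 10.38
position: [0.4258, -0.1552, 0.1114]
ee_rot: [-0.016, 0.981, -0.194, -0.027]
contact_force: [-2.0, -2.8, -1.4]
width: 0.0214
```

Call:
carry_out:
  series:
    - [[0,-2,0],0]
    - [[0,-2,0],0]
    - [[0,-2,0],0]
    - [[0,-2,0],0]

```text
clock: 10.72
position: [0.4282, -0.1499, 0.1119]
ee_rot: [-0.013, 0.981, -0.193, -0.027]
contact_force: [-1.8, -3.4, -1.5]
width: 0.0216
```

```bash
python3 st.py
```

```text
[ 428.2 -149.9  111.9] head -22.24 z [-0.049  0.036 -0.998] t 10.7167 F [-1.8 -3.4 -1.5] M [-0.63  0.31  0.03] w 0.021611679907229286
nose u 101.9 w 451.5 z 77.2 Fu -3.9
```

Call:
carry_out:
  series:
    - [[0,-3,0.5],0]
    - [[0,-3,0.5],0]
    - [[0,-3,0.5],0]
    - [[0,-3,0.5],0]
    - [[0,-3,0.5],0]
    - [[0,-2,0.5],0]

```text
clock: 11.22
position: [0.435, -0.1343, 0.1097]
ee_rot: [-0.011, 0.981, -0.193, -0.027]
contact_force: [-3.1, -5.4, 0.9]
width: 0.021
```

```bash
python3 st.py
```

```text
[ 435.  -134.3  109.7] head -22.2 z [-0.049  0.032 -0.998] t 11.2167 F [-3.1 -5.4  0.9] M [-0.77  0.34  0.03] w 0.021025312920790094
nose u 118.8 w 452.0 z 74.6 Fu -6.2
```

Call:
carry_out:
  series:
    - [[0,-2,0],0]
    - [[0,-2,0],0]
    - [[0,-2,0],0]
    - [[0,-2,0],0]

```text
clock: 11.55
position: [0.4381, -0.1275, 0.1099]
ee_rot: [-0.009, 0.981, -0.192, -0.027]
contact_force: [-3.3, -5.3, 0.3]
width: 0.0215
```

```bash
python3 st.py
```

```text
[ 438.1 -127.5  109.9] head -22.09 z [-0.05   0.028 -0.998] t 11.55 F [-3.3 -5.3  0.3] M [-0.87  0.42  0.04] w 0.02149585139724492
nose u 126.1 w 452.1 z 74.5 Fu -6.2
```

Call:
carry_out:
  series:
    - [[0,-2,0],0]
    - [[0,-2,0],0]

```text
clock: 11.72
position: [0.4389, -0.1262, 0.1105]
ee_rot: [-0.005, 0.981, -0.19, -0.027]
contact_force: [-5.7, -10.8, 4.4]
width: 0.0216
```

Call:
carry_out:
  series:
    - [[0,-2,0],0]
    - [[0,-2,0],0]

```text
clock: 11.88
position: [0.4393, -0.1261, 0.1113]
ee_rot: [-0.001, 0.982, -0.189, -0.028]
contact_force: [-5.3, -8.2, 1.7]
width: 0.0215
```

```bash
python3 st.py
```

```text
[ 439.3 -126.1  111.3] head -21.76 z [-0.055  0.012 -0.998] t 11.8833 F [-5.3 -8.2  1.7] M [-1.56  0.78  0.07] w 0.021452932299378
nose u 127.3 w 452.2 z 74.6 Fu -9.6
```

The stop shows at nose u≈127 mm: the advance ends there and the force rises to about 10 N. I'll now lower the squeeze and swing the grip in an arc about the nose, so that the post pivots between the pads.

Call:
carry_out:
  series:
    - [[0,-2,-1.5],0]
    - [[0,-2,-2],0]
    - [[0,-2.5,-2],0]
  squeeze: 20

```text
clock: 12.13
position: [0.4407, -0.1232, 0.1162]
ee_rot: [0.004, 0.982, -0.187, -0.029]
contact_force: [-2.6, -8.1, -1.5]
width: 0.0216
```

```bash
cat >> st.py <<'E'
g=p*1e3-19*r[:,2];gu=g[:2]@U;du=127.3-gu;dz=g[2]-74.6
print("grip-nose0 %.1f %.1f len %.1f (97.1) tilt %.1f"%(du,dz,np.hypot(du,dz),np.degrees(np.arctan2(dz,du))-34.5), "toolpitch %.1f"%np.degrees(-r[:2,2]@U))
E
python3 st.py
```

```text
[ 440.7 -123.2  116.2] head -21.65 z [-0.058  0.004 -0.998] t 12.1333 F [-2.6 -8.1 -1.5] M [-1.53  0.48 -0.04] w 0.02159598515835303
nose u 130.2 w 452.2 z 78.8 Fu -8.5
grip-nose0 76.1 60.5 len 97.2 (97.1) tilt 4.0 toolpitch 1.0
```

Call:
carry_out:
  series:
    - [[0,-2.8,-2],0]
    - [[0,-2.8,-2],0]
    - [[0,-2.8,-2],0]
    - [[0,-2.8,-2],0]

```text
clock: 12.47
position: [0.4436, -0.1178, 0.1233]
ee_rot: [0.01, 0.982, -0.186, -0.031]
contact_force: [-2.8, -6.9, -2.6]
width: 0.0215
```

```bash
python3 st.py
```

```text
[ 443.6 -117.8  123.3] head -21.47 z [-0.064 -0.009 -0.998] t 12.4667 F [-2.8 -6.9 -2.6] M [-1.56  0.52 -0.1 ] w 0.021502275074582123
nose u 135.7 w 452.6 z 84.9 Fu -7.5
grip-nose0 69.7 67.7 len 97.2 (97.1) tilt 9.7 toolpitch 1.9
```

Call:
carry_out:
  series:
    - [[0,-3.3,-1.8],0]
    - [[0,-3.3,-1.8],0]
    - [[0,-3.3,-1.7],0]
    - [[0,-3.3,-1.7],0]

```text
clock: 12.8
position: [0.4468, -0.1117, 0.1301]
ee_rot: [0.019, 0.982, -0.184, -0.032]
contact_force: [-3.4, -7.8, -1.8]
width: 0.0213
```

```bash
python3 st.py; python3 - <<'E'
from h import *
C=cam("side");a=C[0][60:210,130:330];cv2.imwrite("pics/s4.png",cv2.resize(a,None,fx=4,fy=4,interpolation=cv2.INTER_CUBIC))
E
```

```text
[ 446.8 -111.7  130.1] head -21.26 z [-0.07  -0.025 -0.997] t 12.8 F [-3.4 -7.8 -1.8] M [-1.72  0.52 -0.01] w 0.021304241978644372
nose u 141.9 w 452.8 z 90.3 Fu -8.5
grip-nose0 62.5 74.5 len 97.2 (97.1) tilt 15.5 toolpitch 2.9
```

View pics/s4.png

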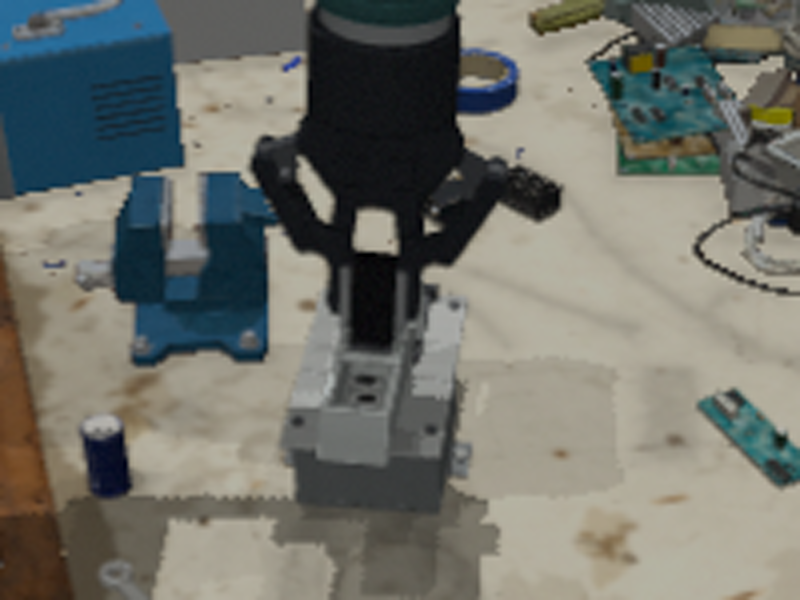

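The view shows the chute tipping about the nose with the rear lifted and two nuts visible in the rear; the arc length still fits at 97 mm. I'll continue.

Call:
carry_out:
  series:
    - [[0,-3.7,-1.6],0]
    - [[0,-3.7,-1.6],0]
    - [[0,-3.7,-1.5],0]
    - [[0,-3.7,-1.5],0]

```text
clock: 13.18
position: [0.4503, -0.1042, 0.1368]
ee_rot: [0.028, 0.982, -0.181, -0.034]
contact_force: [-3.2, -9.0, -0.1]
width: 0.0211
```

```bash
python3 st.py
```

```text
[ 450.3 -104.2  136.8] head -21.04 z [-0.076 -0.043 -0.996] t 13.1833 F [-3.2 -9.  -0.1] M [-1.65  0.65 -0.02] w 0.021114649617554316
nose u 149.4 w 452.9 z 95.5 Fu -9.5
grip-nose0 53.9 81.1 len 97.4 (97.1) tilt 21.9 toolpitch 3.9
```

Call:
carry_out:
  series:
    - [[0,-3.7,-1.1],0]
    - [[0,-3.7,-1.1],0]
    - [[0,-3.7,-1],0]
    - [[0,-3.7,-1],0]

```text
clock: 13.52
position: [0.4538, -0.0958, 0.1411]
ee_rot: [0.036, 0.982, -0.18, -0.035]
contact_force: [-2.8, -6.9, -0.4]
width: 0.0213
```

```bash
python3 st.py
```

```text
[453.8 -95.8 141.1] head -20.87 z [-0.082 -0.058 -0.995] t 13.5167 F [-2.8 -6.9 -0.4] M [-1.47  0.46 -0.  ] w 0.021334673773283908
nose u 157.8 w 452.8 z 98.6 Fu -7.5
grip-nose0 44.5 85.4 len 96.3 (97.1) tilt 28.0 toolpitch 4.8
```

Call:
carry_out:
  series:
    - [[0,-3.7,-1.4],0]
    - [[0,-3.7,-1.4],0]
    - [[0,-3.7,-1.2],0]
    - [[0,-3.5,-1.1],0]

```text
clock: 13.85
position: [0.4578, -0.0856, 0.1458]
ee_rot: [0.042, 0.982, -0.179, -0.036]
contact_force: [-3.0, -7.0, 0.5]
width: 0.0217
```

```bash
python3 st.py
```

```text
[457.8 -85.6 145.8] head -20.76 z [-0.086 -0.069 -0.994] t 13.85 F [-3.  -7.   0.5] M [-1.28  0.36 -0.01] w 0.021719872686171145
nose u 168.3 w 452.4 z 102.4 Fu -7.6
grip-nose0 33.3 90.0 len 96.0 (97.1) tilt 35.2 toolpitch 5.5
```

Call:
carry_out:
  series:
    - [[0,-2.5,-0.8],0]
    - [[0,-2,-0.5],0]
    - [[0,-1.5,0],0]
    - [[0,-1.5,0],0]

```text
clock: 14.18
position: [0.4593, -0.0819, 0.1471]
ee_rot: [0.048, 0.982, -0.177, -0.037]
contact_force: [-2.5, -7.2, 1.4]
width: 0.0218
```

```bash
python3 st.py;python3 - <<'E'
from h import *
C=cam("wrist");C2=cam("side");a=cv2.resize(C2[0][60:210,150:300],None,fx=2.56,fy=2.56,interpolation=cv2.INTER_CUBIC)
b=C[0][:,:400]
cv2.imwrite("pics/s5.png",np.hstack([a,b[:384]]))
E
```

```text
[459.3 -81.9 147.1] head -20.6 z [-0.09  -0.081 -0.993] t 14.1833 F [-2.5 -7.2  1.4] M [-1.59  0.44 -0.07] w 0.021832653363352276
nose u 171.7 w 452.2 z 102.8 Fu -7.6
grip-nose0 29.1 91.4 len 95.9 (97.1) tilt 37.8 toolpitch 6.2
```

View pics/s5.png

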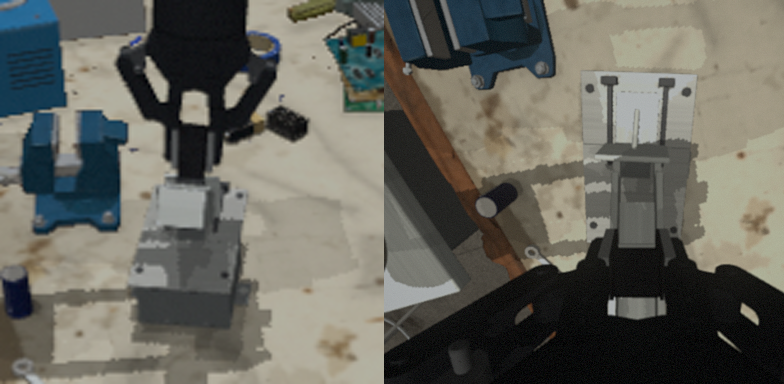

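The chute is steep (about 38°). The wrist view shows the horns against the tab with no nuts on the visible floor; the part under the gripper is hidden. I'll hold the push to let the nuts finish sliding, then look closer.

Call:
carry_out:
  series:
    - [[0,-1.5,0],0]
    - [[0,-1.5,0],0]
    - [[0,-1.5,0],0]
    - [[0,-1.5,0],0]
    - [[0,-1.5,0],0]
    - [[0,-1.5,0],0]

```text
clock: 14.78
position: [0.46, -0.0803, 0.1476]
ee_rot: [0.058, 0.982, -0.175, -0.039]
contact_force: [-2.5, -6.8, 1.7]
width: 0.0218
```

```bash
python3 st.py;python3 - <<'E'
from h import *
C=cam("wrist")
a=C[0][130:330,190:310]
cv2.imwrite("pics/w6.png",cv2.convertScaleAbs(cv2.resize(a,None,fx=3,fy=3,interpolation=cv2.INTER_CUBIC),alpha=1.5))
E
```

```text
[460.  -80.3 147.6] head -20.42 z [-0.096 -0.1   -0.99 ] t 14.7833 F [-2.5 -6.8  1.7] M [-1.5   0.41  0.01] w 0.021824571399625195
nose u 172.5 w 451.9 z 101.8 Fu -7.2
grip-nose0 27.0 91.8 len 95.7 (97.1) tilt 39.1 toolpitch 7.4
```

View pics/w6.png

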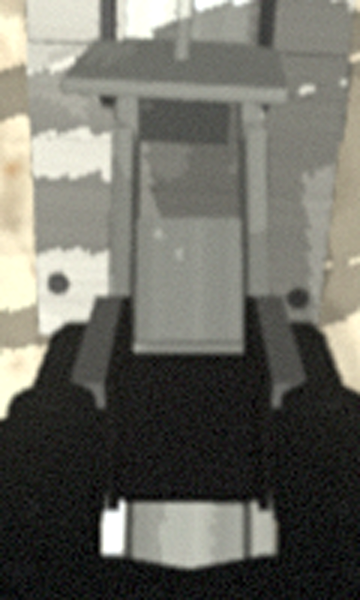

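Floor and horns are clear of nuts in this view, and the opening is dark and empty. I'll back off so the shutter closes, then weigh the chute.

Call:
carry_out:
  series:
    - [[0,-1.5,0],0]
    - [[0,-1.5,0],0]
    - [[0,0,0],0]
    - [[0,3,-1],0]
    - [[0,5,-0.5],0]
    - [[0,7,-0.5],0]
    - [[0,7,0],0]
    - [[0,7,0],0]
    - [[0,8,0],0]
    - [[0,8,0],0]
  squeeze: 50

```text
clock: 15.67
position: [0.4428, -0.1215, 0.1542]
ee_rot: [0.059, 0.982, -0.174, -0.042]
contact_force: [0.2, 0.5, -2.2]
width: 0.0215
```

Call:
carry_out:
  series:
    - [[0,8,0],0]
    - [[0,8,0],0]
    - [[0,8,0],0]
    - [[0,6,-2],0]
    - [[0,4,-3],0]
    - [[0,0,0],0]
    - [[0,0,0],0]
    - [[0,0,0],0]

```text
clock: 16.33
position: [0.4316, -0.1561, 0.1658]
ee_rot: [0.056, 0.982, -0.176, -0.039]
contact_force: [0.5, 0.1, -2.0]
width: 0.0215
```

```bash
python3 st.py 470 -290 150; python3 - <<'E'
from h import *
import pickle
C=pickle.load(open("side0.pkl","rb"))
for n,u,v in[("drv",307,263),("drv",345,250),("drv",378,238),("wr",165,205),("wr",187,233),("pen",207,258),("tin",350,200)]:print(n,(onz(C,u,v,0)[:2]*1e3).round())
D=[cam("side"),cam("scene")]
for k in (0,1):cv2.imwrite(f"pics/s7{k}.png",D[k][0])
fs=[]
for i in range(4):fs.append(manip.get_state()["contact_force"]);cam("side")
print(np.mean(fs,0))
E
```

```text
[ 431.6 -156.1  165.8] head -20.57 z [-0.097 -0.097 -0.991] t 16.3333 F [ 0.5  0.1 -2. ] M [ 0.13 -0.14 -0.01] w 0.021505377806407863
shift to target in tool axes mm [ 83.7 109.6  24.9]
nose u 91.7 w 454.2 z 120.1 Fu 0.2
grip-nose0 108.0 110.0 len 154.1 (97.1) tilt 11.0 toolpitch 7.2
drv [ 543. -382.]
drv [ 630. -373.]
drv [ 710. -364.]
wr [ 305. -138.]
wr [ 334. -235.]
pen [ 359. -312.]
tin [ 705. -242.]
[-0.30842759  0.55369657 -2.35131861]
```

Call:
carry_out:
  series:
    - [[5,6,0],0]
    - [[9,12,1],0]
    - [[10,13,1],0]
    - [[10,13,1],0]
    - [[10,13,2],0]
    - [[10,13,3],0]
    - [[10,13,3],0]
    - [[10,13,3],0]
    - [[6,8,2],0]
    - [[0,0,0],0]

```text
clock: 17.47
position: [0.4738, -0.2974, 0.1561]
ee_rot: [0.058, 0.982, -0.175, -0.039]
contact_force: [0.5, -0.3, -2.4]
width: 0.0214
```

Call:
carry_out:
  series:
    - [[0,0,10],0]
    - [[0,0,10],0]
    - [[0,0,10],0]
    - [[0,0,5],0]
    - [[0,0,0],0]
    - [[0,0,0],0]

```text
clock: 17.97
position: [0.4677, -0.2982, 0.1158]
ee_rot: [0.056, 0.982, -0.175, -0.042]
contact_force: [0.1, -0.1, -1.6]
width: 0.0215
```

```bash
python3 st.py
```

```text
[ 467.7 -298.2  115.8] head -20.41 z [-0.102 -0.095 -0.99 ] t 17.9667 F [ 0.1 -0.1 -1.6] M [ 0.14 -0.14 -0.01] w 0.021500793594924898
nose u -26.5 w 540.3 z 70.3 Fu -0.1
grip-nose0 226.2 60.1 len 234.0 (97.1) tilt -19.6 toolpitch 7.2
```

Call:
carry_out:
  series:
    - [[0,0,8],0]
    - [[0,0,8],0]
    - [[0,0,6],0]
    - [[0,0,4],0]
    - [[0,0,3],0]
    - [[0,0,2],0]
  squeeze: 20

```text
clock: 18.47
position: [0.4648, -0.3004, 0.0832]
ee_rot: [0.056, 0.982, -0.174, -0.041]
contact_force: [0.7, 0.3, -1.8]
width: 0.0219
```

```bash
python3 st.py
```

```text
[ 464.8 -300.4   83.2] head -20.3 z [-0.101 -0.096 -0.99 ] t 18.4667 F [ 0.7  0.3 -1.8] M [ 0.14 -0.1  -0.03] w 0.021903354289887298
nose u -29.7 w 538.5 z 37.6 Fu 0.6
grip-nose0 229.3 27.4 len 231.0 (97.1) tilt -27.7 toolpitch 7.2
```

Call:
carry_out:
  series:
    - [[0,2,3],0]
    - [[0,3,3],0]
    - [[0,3,3],0]
    - [[0,3,3],0]
    - [[0,3,3],0]

```text
clock: 18.88
position: [0.4592, -0.3162, 0.0748]
ee_rot: [0.057, 0.982, -0.174, -0.04]
contact_force: [-1.3, 1.9, 4.5]
width: 0.0216
```

```bash
python3 st.py
```

```text
[ 459.2 -316.2   74.8] head -20.26 z [-0.098 -0.098 -0.99 ] t 18.8833 F [-1.3  1.9  4.5] M [0.75 0.13 0.1 ] w 0.021600578302685886
nose u -46.5 w 539.3 z 29.1 Fu 1.3
grip-nose0 246.0 19.0 len 246.8 (97.1) tilt -30.1 toolpitch 7.3
```

Call:
carry_out:
  series:
    - [[0,3,4],0]
    - [[0,3,4],0]
    - [[0,3,4],0]
    - [[0,3,4],0]
    - [[0,3,4],0]
    - [[0,3,4],0]

```text
clock: 19.38
position: [0.45, -0.3383, 0.0605]
ee_rot: [0.059, 0.982, -0.174, -0.038]
contact_force: [-0.9, 1.6, 3.6]
width: 0.0214
```

```bash
python3 st.py
```

```text
[ 450.  -338.3   60.5] head -20.26 z [-0.096 -0.102 -0.99 ] t 19.3833 F [-0.9  1.6  3.6] M [0.63 0.16 0.04] w 0.021435148289184573
nose u -70.5 w 539.1 z 14.5 Fu 1.1
grip-nose0 269.9 4.7 len 270.0 (97.1) tilt -33.5 toolpitch 7.5
```

Call:
carry_out:
  series:
    - [[0,1.5,4],0]
    - [[0,1.5,4],0]
    - [[0,1.5,4],0]
    - [[0,1.5,3],0]
    - [[0,1,3],0]

```text
clock: 19.8
position: [0.4443, -0.3522, 0.0461]
ee_rot: [0.063, 0.982, -0.173, -0.038]
contact_force: [-2.0, -1.5, 6.1]
width: 0.0217
```

```bash
python3 st.py
```

```text
[ 444.3 -352.2   46.1] head -20.14 z [-0.097 -0.11  -0.989] t 19.8 F [-2.  -1.5  6.1] M [0.27 0.3  0.11] w 0.021693216024213858
nose u -85.9 w 539.0 z -0.5 Fu -2.1
grip-nose0 284.8 -9.7 len 285.0 (97.1) tilt -36.5 toolpitch 7.9
```

Call:
carry_out:
  series:
    - [[0,0,2],0]
    - [[0,0,1],0]

```text
clock: 19.97
position: [0.444, -0.3531, 0.0451]
ee_rot: [0.063, 0.982, -0.173, -0.038]
contact_force: [-0.5, 6.2, 12.1]
width: 0.0214
```

Call:
carry_out:
  series:
    - [[0,0,0],0]
    - [[0,0,0],0]
    - [[0,0,0],0]
    - [[0,0,0],0]
    - [[0,0,0],0]
    - [[0,0,0],0]
  fingers: 60

```text
clock: 20.47
position: [0.4455, -0.3547, 0.0438]
ee_rot: [0.064, 0.982, -0.173, -0.036]
contact_force: [0.6, -0.2, -0.1]
width: 0.0598
```

Call:
carry_out:
  series:
    - [[0,0,-5],0]
    - [[0,0,-10],0]
    - [[0,0,-15],0]
    - [[0,0,-20],0]
    - [[0,0,-20],0]
    - [[0,0,-20],0]
    - [[0,0,-20],0]
    - [[0,0,-20],0]
    - [[0,0,-10],0]
    - [[0,0,0],0]

```text
clock: 21.3
position: [0.4597, -0.3372, 0.1943]
ee_rot: [0.064, 0.982, -0.173, -0.035]
contact_force: [-0.1, -0.4, 0.3]
width: 0.0601
```

Call:
carry_out:
  series:
    - [[-20,0,0],0]
    - [[-30,0,0],0]
    - [[-30,0,0],0]
    - [[-30,0,0],0]
    - [[-30,0,0],0]
    - [[-20,0,0],0]
    - [[0,0,0],0]

```text
clock: 21.88
position: [0.3045, -0.2788, 0.201]
ee_rot: [0.064, 0.983, -0.171, -0.034]
contact_force: [-0.6, 0.4, -1.1]
width: 0.0599
```

```bash
python3 st.py; python3 - <<'E'
from h import *
C=cam("side");D=cam("scene")
a=cv2.resize(C[0][110:300,170:330],None,fx=3,fy=3,interpolation=cv2.INTER_CUBIC)
b=cv2.resize(D[0][130:320,210:310],None,fx=3,fy=3,interpolation=cv2.INTER_CUBIC)
cv2.imwrite("pics/fin.png",np.hstack([a,b]))
E
```

```text
[ 304.5 -278.8  201. ] head -19.96 z [-0.089 -0.115 -0.989] t 21.8833 F [-0.6  0.4 -1.1] M [ 0.02 -0.01  0.02] w 0.05990541210502431
nose u -70.3 w 382.1 z 154.3 Fu 0.2
grip-nose0 269.1 145.2 len 305.7 (97.1) tilt -6.2 toolpitch 8.0
```

View pics/fin.png

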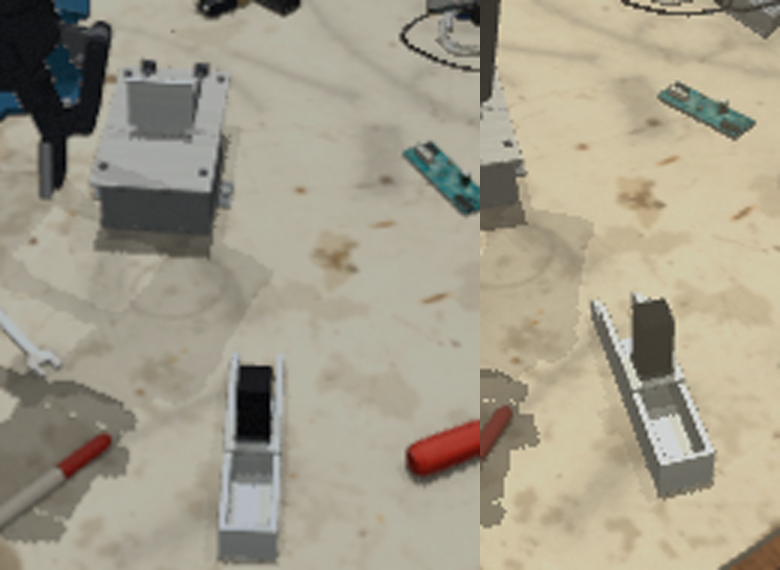

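The chute stands flat and empty on the worktop, well clear of the bin. The shutter is closed and no nuts lie on the deck or the table, so I'll hand in.

```bash
python3 -c "
from rig import manip
print(manip.sign_off())"
```

```text
the job is handed in; nothing more can be done
None
```

The nuts appear to be in the bin, and I have handed the job in at about 22 s of the 64 s allowed; the interface reports no verdict.

- **Pushing to the stop:** I gripped the chute post with the jaws across it and pushed the shutter with the nose. I felt the stop after about 31 mm of travel. The highest horizontal force I read was about 12 N; readings came only at the end of each call.
- **Tipping:** I lowered the grip to 20 N and moved the gripper in an arc about the nose, so the post pivoted between the pads. The chute reached about 39° nose-down while pressing at about 7 N.
- **Putting back:** I backed off so the shutter closed, then levelled the chute on the worktop and released it.

**Last checks:**
- In the final side and scene views the chute stands flat and empty, well clear of the bin. The shutter is closed and no nuts lie on the deck or worktop.
- The measured load dropped by about 0.5 N, against 0.65 N expected for three nuts. The force reading is noisy, so this is only weak support.
- I did not see the nuts inside the closed bin.
- The tool drifted about 8° from vertical during the job. The chute still looked flat after release.

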